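# Set the slab roller with the thickness gauge

## Robot

A 7-joint arm with a two-finger parallel gripper is mounted at the origin on the work surface. World frame = base frame: x ahead of the robot, y to its left, z up, the work surface at z = 0. Lengths are in m, angles in rad, forces in N, time in s.
With the tool pointing down it reaches from about 0.425 to 0.95 m from the base axis. Payload 4.7 kg.
Tool frame: the origin (TCP) lies between the finger pads; the fingertips stand 11 mm ahead of it and the grasp point (between the pads) lies 8 mm behind it; z points along the fingers, y is the line along which they close (so a half turn about z gives the same grasp; the last joint's range is limited). The gripper opens to 87 mm and grips with 3 to 60 N. Pads are 19 mm wide; open, the fingers measure 117 mm over their backs; the gripper's body (75 mm by 190 mm) begins 51 mm behind the grasp point.
Start: joints at [1.249, 0.469, -0.049, 1.532, 0.024, 1.141, -0.082], TCP at [0.195, -0.646, 0.234] pointing down, gripper open.
Joint ranges: [-2.59, 2.59], [-0.33, 1.99], [-1.39, 1.29], [0.1, 2.45], [-1.04, 4.18], [0.21, 1.99], [-2.66, 2.66]. Speed limits (rad/s): [2.57, 2.57, 3.14, 3.14, 3.14, 3.14, 3.14].

## Interface

Orientations are given as [roll, pitch, yaw] about the fixed x, y, z axes, in that order (R = Rz(yaw) Ry(pitch) Rx(roll)).
In Python, from plant import robot gives the robot as it stands.
- The arm moves only by the shell command python3 -m crank 'ROWS'. ROWS is JSON, a list of rows, each a list of 7 numbers: the finger opening in cm, from 0 to 8.7, then the shift along the tool's x, y, z in cm, then the turn, a rotation vector about the tool's x, y, z in units of 8 degrees (1.0 is 8 degrees). In form: [[claw, x, y, z, rx, ry, rz], ...]. A call has 1 to 12 rows; each row shifts and turns the commanded pose from where the row before left it, along the tool's axes as they then stand; what a row does not reach is not made up. A row lasts 1/10 s, in which the tool goes at most 50 mm and 8.59 degrees, less where a joint would pass 70% of its speed; a pose out of reach is approached as far as the arm can. A call is refused whole if a number of a shift passes 5 or a number of a turn 1, either way. A call with a gripper value outside its range is refused whole. The fingers move at their own pace and stop on an object; the grip force is fixed at half the most. Time passes only in rows, so rows that do not move let the fingers close. It gives the time, the measured TCP pose, the force, the opening and the grip force at its end, in the units of the state.
- robot.sense(): the state, without advancing time (a new reading comes with each control period).
- robot.grab_frame(name): name is "scene" or "side" or "wrist"; returns the picture (420x560x3 uint8, blue, green, red); there is no depth.
- robot.get_calibration(name): a dict with "vfov" (degrees; the focal length in pixels is half the picture's height over the tangent of half this angle, whatever the lens; pixels are square), "cx", "cy" (the principal point, pixels), "k1" (the pictures are not rectified: a ray, as slopes to the right and down, at radius r is drawn at 1 + k1 r^2 times it, then the intrinsics apply), "view" (4x4, takes a point from world to camera coordinates). Camera axes: x right, y up, looking along -z (the intrinsics and any distortion apply to the point x, -y, -z); pixel columns grow to the right and rows downward; lengths in m; the calibration is good to about 2 mm. A picture is of the moment at which its call begins: read the wrist's pose just before it. get_calibration takes no time and is no camera call; for the wrist camera it gives the pose at the moment of the call.
- robot.close_job(): hands the job in; it is judged then, once.
Trained networks look in the newest picture that a camera, given by its name, has taken for a name from the list of things; names that differ only in an ending like _2 or _b are one class to them, and where a whole thing is asked for, a point or a joint stands for the part that bears it (a point fixed in the world has none). Each returns a list of dicts, best first, with "p" (0 to 1); they miss things now and then, are a little off and sometimes report something else, mostly with a low value. They report only what shows in the picture. A call takes as long as a camera call.
- robot.cut_out(camera, name): "region" (420x560 bool, what is visible of it).
- robot.pinpoint(camera, name): "position" ([x, y, z] in m, in world coordinates, good to about 4 mm: a listed point, or the origin of a listed thing).
The state is a dict: "clock": time; "qpos": joint angles; "qvel": joint speeds; "tau": joint torques, N m; "position": TCP position; "tcp_rot": TCP orientation; "ft_force": force on the tool from outside, world axes, zero at the start; "moment": the same for the moment, N m; "grip_width": finger opening in m; "grip_force": force on a finger pad.
Only numpy, scipy, OpenCV 4.12 (cv2) and the standard library are available. Lean on these libraries where they do the work, as an engineer would, in place of code of your own. Each camera call takes 0.05 s, during which the arm holds its last target. There are 200 camera calls.

## Task

Set the slab roller for 6 mm tiles: with the arm still in its present hole, slide the yellow-handled gauge flat along the bed under the roller, from the side nearer the robot, gently, to feel whether it goes through or jams. If it jams, draw it back, pull up the red plunger, swing the arm anticlockwise (seen from above) to the very next hole, let the plunger snap in and try the gauge again; if it goes through, leave the arm as it is. Finish with the gauge left lying flat under the roller, pushed on until its tip just shows behind the green crosshead, the plunger snapped in, and nothing else on the table disturbed.

Things in the scene. Friction and masses are not known exactly. Their poses are not given: they have to be found in the camera images.
- gauge_grip (a point): centre of the yellow grip block of the 6 mm gauge: a flat aluminium blade 224 x 22 x 6 mm with the block (64 long, 22 wide) on its rear end, rising to 40 mm above the blade's underside; this point is 20 mm above the underside, 32 mm from the rear end. x along the blade to its tip, y across, z up. About 110 g; starts flat on the table, left of the machine
- gauge_tip (a point): middle of the far end of the 6 mm blade, 3 mm above its underside; 192 mm ahead (x) of gauge_grip and 17 mm lower; axes as gauge_grip
- nip (a point): lowest point of the steel roller at mid-length; moves up and down with the roller, which is 64 mm across, 252 mm long, its axis 32 mm above here along y. x points level and square to the roller, away from the robot: the way the gauge goes in. Cheeks stand 139 mm to each side. The crosshead reaches 45 mm before and behind the axis, the index plate 76 mm: with the gauge home (tip 50 mm past) its grip is well in front
- bed_top (a point): upper face of the wooden bed straight below the roller's middle, about 50 mm above the table; axes as nip. The bed is 268 mm wide, from 230 mm before (-x) to 190 mm behind the roller axis. Its packing varies: the gap at the starting hole is 3.2 to 8.2 mm, so the gauge may jam or go through. One hole anticlockwise opens it by 3 mm; then the gauge always goes through
- pivot (a point): pivot of the index arm and its lift cam, on the upper face of the aluminium index plate (199 mm above the table), above the roller's middle; axes as nip. The plunger's pin runs on a circle of 60 mm radius about it, on the robot's side. Bushed holes every 40 degrees on it are 10 mm wide for the 8 mm pin, which drops in by itself if let go within about 3 mm of a hole's centre
- plunger_knob (a point): centre of the red spring-plunger knob at the end of the index arm, 60 mm from the pivot: 26 mm across, 30 mm tall (15 mm above and below this point), free all round, its underside 18 mm above the index plate when snapped in. Pull it up to free the pin, then swing it round the pivot. x points along the arm from knob to pivot, z up
- plunger (a joint): how far the plunger is pulled up (m): 0 snapped into a hole, above 0.008 the pin is clear of the plate, about 0.008 if the pin rests on the plate between holes, stop at 0.016. Spring: 4 N at the start, 8 N at 0.012
- index_arm (a joint): turn of the index arm (rad): 0 at the starting hole, growing anticlockwise seen from above; the next hole anticlockwise is at 0.698 (40 degrees), others at -0.698 and 1.396. With the pin clear it turns with about 1.5 N at the knob. Anticlockwise raises the roller, 3 mm a hole
- thick_gauge: the other gauge, not to be used: same shape, blue grip, blade 12 mm thick; origin under its middle
- test_tile: terracotta tile 60 x 60 x 8 mm lying on the table in front of the machine, to the right; origin at its underside
- rolling_pin: plain wooden rolling pin, 50 mm across, 300 mm long, lying on the table; origin at the table under its middle
- bowl: pink bowl, 150 mm across, 65 mm high; origin under its foot
- jar: low white jar, 64 mm across, 45 mm high; origin under its foot
- slip_jar: white jar with a red cap, 60 mm across, 75 mm high; origin under its foot
- loop_tool: loop tool with a wooden handle, 170 mm long, 12 mm thick, lying flat; origin at the table near its middle

How it is judged:
On the way:
1. with the arm still in its starting hole, the yellow gauge is tried flat on the bed: its tip presses on the roller in the gap, or has gone 10 mm past the roller's lowest line (y of gauge_tip in the frame of nip between -0.115 and 0.115 m and z of gauge_tip in the frame of bed_top below 0.0085 m and angle between the x axis of gauge_grip and the x axis of nip, either way round below 0.26 rad and value of joint index_arm between -0.1 and 0.1 rad and value of joint plunger below 0.003 m and x of gauge_tip in the frame of nip above -0.019 m and (x of gauge_tip in the frame of nip above 0.01 m or contact force between gauge and roller above 0.8 N)), for 0.05 s.
At the end, for the whole second after the job is handed in: The yellow gauge lies still and flat on the bed, grip on the robot's side, square to the roller within 15 degrees, tip 30 mm or more past its lowest line; the plunger is in a hole (pulled up under 2.5 mm) and the gap is under 9.4 mm: one hole up if the gauge jammed, else the starting hole (x of gauge_tip in the frame of nip above 0.03 m and y of gauge_tip in the frame of nip between -0.115 and 0.115 m and z of gauge_tip in the frame of bed_top below 0.0085 m and angle between the x axis of gauge_grip and the x axis of nip, either way round below 0.26 rad and z of gauge_grip in the frame of bed_top between 0.017 and 0.0235 m and x of gauge_grip in the frame of nip below -0.06 m and angle between gauge_grip's own z axis and vertical below 0.05 rad and z of nip in the frame of bed_top below 0.0094 m and value of joint plunger below 0.0025 m and linear speed of gauge below 0.01 m/s); the robot touches nothing.
It fails at once if the gauge is rammed against the roller (more than 60 N) (contact force between gauge and roller above 60 N).
It fails at once if the blue gauge is moved more than 30 mm (distance of thick_gauge from where it was at the start of the episode above 0.03 m).
It fails at once if anything else lying about is moved more than 30 mm (distance of any of test_tile, rolling_pin, bowl, jar, slip_jar, loop_tool from where it was at the start of the episode above 0.03 m).
It also fails if it takes over 69 s, if anything falls off the work surface, if the arm or the gripper's body presses on something with over 40 N, if the wrist force passes 120 N, or if a joint passes its speed limit or range.

## Working session

There is one attempt and no reset: what is moved stays moved. The work goes in short steps, Python scripts to look and compute and a shell command to move; the robot and the scene stay as the last step left them, time stands still between calls to the robot, and variables do not carry over. Pictures are saved under pics/ and viewed, at most 10 in all, crops included, and the job is handed in when it is done.

```bash
mkdir -p pics; ls; cat > h.py <<'E'
import numpy as np,cv2
from scipy.spatial.transform import Rotation as R
from plant import robot
def pp(cam,names):
    for n in names:
        r=robot.pinpoint(cam,n)
        print(cam,n,[(np.round(d['position'],4).tolist(),round(d['p'],2)) for d in r[:2]])
def st():
    s=robot.sense();print({k:np.round(s[k],4).tolist() for k in('clock','position','tcp_rot','ft_force','grip_width','grip_force','qpos')});return s
def proj(cam,P,c=None):
    c=c or robot.get_calibration(cam);f=210/np.tan(np.radians(c['vfov']/2))
    p=np.array(c['view'])@np.r_[P,1];x,y=p[0]/-p[2],-p[1]/-p[2];k=1+c['k1']*(x*x+y*y)
    return c['cx']+f*x*k,c['cy']+f*y*k
def ray(cam,u,v,z):
    "world point on plane z seen at pixel"
    c=robot.get_calibration(cam);f=210/np.tan(np.radians(c['vfov']/2))
    d=np.array([(u-c['cx'])/f,(v-c['cy'])/f]);q=d.copy()
    for _ in range(20): q=d/(1+c['k1']*(q@q))
    M=np.linalg.inv(np.array(c['view']));o=M[:3,3];w=M[:3,:3]@np.array([q[0],-q[1],-1])
    return o+w*(z-o[2])/w[2]
def delta(tgt,rpy=None):
    "shift in tool axes cm and turn in 8deg units to target"
    s=robot.sense();Rt=R.from_euler('xyz',s['tcp_rot'])
    print('shift cm',np.round(Rt.inv().apply(np.array(tgt)-s['position'])*100,2))
    if rpy is not None: print('turn',np.round(np.degrees((Rt.inv()*R.from_euler('xyz',rpy)).as_rotvec())/8,2))
E
python3 - <<'E'
from h import *
st()
for c in('scene','side'):
    cv2.imwrite(f'pics/{c}0.png',robot.grab_frame(c))
    pp(c,['gauge_grip','gauge_tip','nip','bed_top','pivot','plunger_knob','thick_gauge','test_tile','rolling_pin','bowl','jar','slip_jar','loop_tool'])
E
```

```text
pics
{'clock': 0.0, 'position': [0.1947, -0.6457, 0.2325], 'tcp_rot': [-3.1396, 0.0001, 0.2928], 'ft_force': [0.3646, 0.7481, 0.2867], 'grip_width': 0.0869, 'grip_force': 0.0, 'qpos': [1.2491, 0.4694, -0.0486, 1.5337, 0.0241, 1.141, -0.0823]}
scene gauge_grip [([0.4115, 0.2159, 0.0217], 0.66), ([0.6615, -0.0304, 0.2303], 0.65)]
scene gauge_tip [([0.5849, 0.2936, 0.0014], 0.86)]
scene nip []
scene bed_top [([0.7191, -0.0485, 0.0461], 0.92)]
scene pivot [([0.715, -0.0433, 0.1984], 0.8)]
scene plunger_knob []
scene thick_gauge [([0.5126, 0.3942, -0.001], 0.68)]
scene test_tile [([0.3344, -0.1876, 0.0039], 0.75), ([0.4405, -0.4399, -0.0013], 0.2)]
scene rolling_pin [([0.6943, 0.3489, 0.0017], 0.69), ([0.4381, -0.4399, 0.0042], 0.58)]
scene bowl [([0.5848, -0.5007, 0.0044], 0.72)]
scene jar [([0.4368, -0.4372, 0.0015], 0.64), ([0.6938, 0.3474, -0.0023], 0.19)]
scene slip_jar [([0.5829, 0.5178, -0.0029], 0.51)]
scene loop_tool [([0.3134, -0.3741, -0.0006], 0.47)]
side gauge_grip [([0.4086, 0.2186, 0.0189], 0.79)]
side gauge_tip [([0.5852, 0.2961, 0.0025], 0.96)]
side nip [([0.7176, -0.0501, 0.0582], 0.66)]
side bed_top [([0.7194, -0.047, 0.0473], 0.61)]
side pivot [([0.7193, -0.0467, 0.1994], 0.81), ([0.5863, 0.5164, 0.0003], 0.72)]
side plunger_knob [([0.6606, -0.0295, 0.2304], 0.64)]
side thick_gauge [([0.5125, 0.3932, 0.0029], 0.96), ([0.4074, 0.2151, 0.0201], 0.31)]
side test_tile [([0.3279, -0.1857, 0.0005], 0.83)]
side rolling_pin [([0.6912, 0.3449, -0.0023], 0.77)]
side bowl [([0.5845, -0.4997, 0.0018], 0.95)]
side jar [([0.4352, -0.4376, 0.003], 0.7)]
side slip_jar [([0.5827, 0.5144, 0.0028], 0.82)]
side loop_tool [([0.3151, -0.3733, 0.0015], 0.62)]
```

View pics/scene0.png

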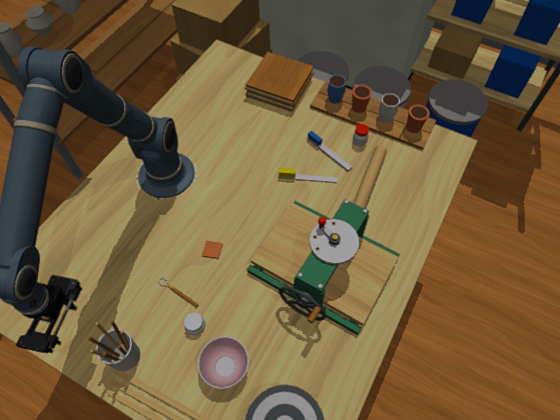

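View pics/side0.png

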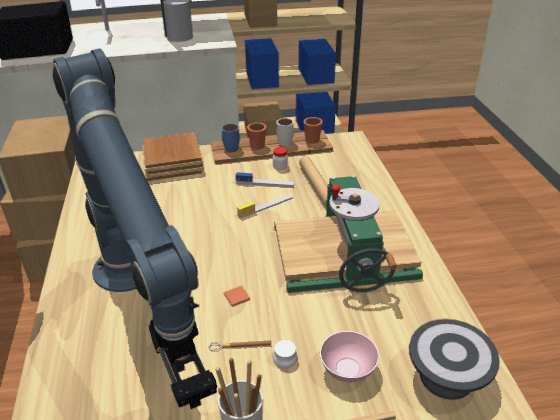

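The scene picture shows the yellow grip at (287,173) with its blade to (337,180), the machine around (330,245) and the red knob at (322,221). The side picture agrees, with the yellow grip at (246,210). The path between the gauge and the bed is free. Next I need the machine's yaw, which I'll take from the bed edges.

```bash
python3 - <<'E'
from h import *
from scipy.optimize import least_squares
im=robot.grab_frame('scene');robot.grab_frame('side')
pp('scene',['plunger_knob','pivot','nip']);pp('side',['plunger_knob','pivot'])
for c,pts in(('scene',[(291,206),(252,266),(397,257),(362,322)]),('side',[(277,222),(287,277),(405,216),(420,270)])):
    for u,v in pts: print(c,u,v,np.round(ray(c,u,v,0.05),3))
o=cv2.resize(im[180:350,230:420],None,fx=4,fy=3.5)[:600]
cal=robot.get_calibration('scene')
for yaw,col in((-15,(0,0,255)),(-8,(255,0,0)),(0,(0,255,255))):
    a=np.radians(yaw);Rz=np.array([[np.cos(a),-np.sin(a)],[np.sin(a),np.cos(a)]])
    q=[]
    for x,y in((-.23,-.134),(-.23,.134),(.19,.134),(.19,-.134)):
        w=np.r_[np.array([.718,-.047])+Rz@[x,y],.05];u,v=proj('scene',w,cal);q.append(((u-230)*4,(v-180)*3.5))
    cv2.polylines(o,[np.int32(q)],True,col,1)
cv2.imwrite('pics/bed.png',o)
E
```

```text
scene plunger_knob [([0.663, -0.0267, 0.2343], 0.41)]
scene pivot [([0.714, -0.0434, 0.1997], 0.65)]
scene nip [([0.3334, -0.1872, 0.003], 0.42)]
side plunger_knob [([0.662, -0.0249, 0.231], 0.38), ([0.5836, -0.5007, -0.0007], 0.17)]
side pivot [([0.7199, -0.0516, 0.1994], 0.83)]
scene 291 206 [0.502 0.08  0.05 ]
scene 252 266 [ 0.5   -0.189  0.05 ]
scene 397 257 [0.91  0.075 0.05 ]
scene 362 322 [ 0.897 -0.187  0.05 ]
side 277 222 [0.501 0.087 0.05 ]
side 287 277 [ 0.486 -0.181  0.05 ]
side 405 216 [0.935 0.041 0.05 ]
side 420 270 [ 0.884 -0.225  0.05 ]
```

View pics/bed.png

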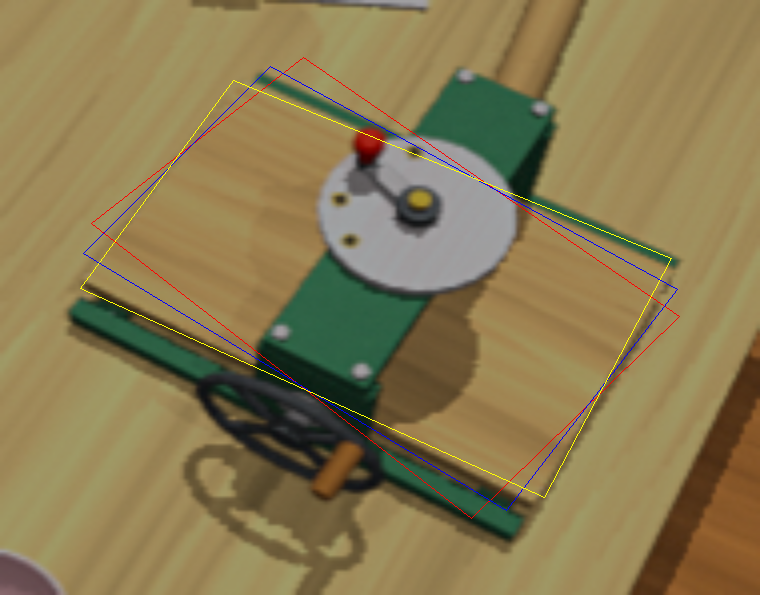

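The bed edges match a machine yaw of about −2.3°. The bed's middle is near (0.718, −0.047), and the knob points at about 161° from the pivot, with hole marks anticlockwise of it. Moving towards the gauge.

```bash
python3 -m crank '[[8.7,0,0,-4,0,0,-0.9],[8.7,4,-1.85,0,0,0,0],[8.7,4,-1.85,0,0,0,0],[8.7,4,-1.85,0,0,0,0],[8.7,4,-1.85,0,0,0,0],[8.7,4,-1.85,0,0,0,0],[8.7,4,-1.85,0,0,0,0],[8.7,4,-1.85,0,0,0,0],[8.7,4,-1.85,0,0,0,0],[8.7,4,-1.85,0,0,0,0]]' | tail -5
python3 -m crank '[[8.7,1.9,-4.1,0,0,0,0],[8.7,1.9,-4.1,0,0,0,0],[8.7,1.9,-4.1,0,0,0,0],[8.7,1.9,-4.1,0,0,0,0],[8.7,1.9,-4.1,0,0,0,0],[8.7,1.9,-4.1,0,0,0,0],[8.7,1.9,-4.1,0,0,0,0],[8.7,1.9,-4.1,0,0,0,0],[8.7,1.9,-4.1,0,0,0,0],[8.7,1.9,-4.1,0,0,0,0],[8.7,0,0,0,0,0,0],[8.7,0,0,0,0,0,0]]' | tail -5
python3 - <<'E'
from h import *
st()
cv2.imwrite('pics/w1.png',robot.grab_frame('wrist'));pp('wrist',['gauge_grip','gauge_tip'])
robot.grab_frame('side');pp('side',['gauge_grip','gauge_tip'])
delta([.410,.217,.10],[np.pi,0,np.radians(24)])
E
```

```text
position: [0.4571, -0.3465, 0.2739]
tcp_rot: [3.141, -0.0, 0.418]
ft_force: [0.7, -0.8, 0.7]
grip_width: 0.0868
grip_force: 0.0
position: [0.463, 0.1047, 0.2737]
tcp_rot: [3.141, -0.0, 0.421]
ft_force: [-0.3, -0.3, -0.1]
grip_width: 0.0871
grip_force: 0.0
{'clock': 3.95, 'position': [0.463, 0.1047, 0.2737], 'tcp_rot': [3.1412, -0.0001, 0.4211], 'ft_force': [-0.2924, -0.2698, -0.0868], 'grip_width': 0.0871, 'grip_force': 0.0, 'qpos': [0.2184, 0.1444, -0.5831, 1.9121, 0.0891, 1.1101, -1.5493]}
wrist gauge_grip [([0.4075, 0.2151, 0.0202], 0.79), ([0.5138, 0.3948, -0.0014], 0.73)]
wrist gauge_tip [([0.5868, 0.2929, 0.0013], 0.74)]
side gauge_grip [([0.4094, 0.2174, 0.0194], 0.58)]
side gauge_tip [([0.5856, 0.2965, 0.0027], 0.62)]
shift cm [ -0.25 -12.62  17.34]
turn [ 0.    0.   -0.02]
```

View pics/w1.png

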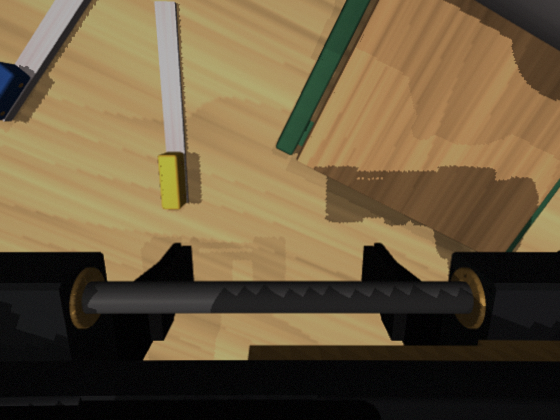

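The wrist view shows the yellow grip at (170,181) with its blade running straight up the picture, so the tool is aligned. Now I'll go down and grip.

```bash
python3 -m crank '[[8,-0.1,-4.2,2,0,0,0],[8,-0.1,-4.2,2,0,0,0],[8,-0.1,-4.2,2,0,0,0],[8,0,0,4,0,0,0],[8,0,0,4,0,0,0],[8,0,0,4,0,0,0],[8,0,0,4,0,0,0],[8,0,0,2.6,0,0,0],[8,0,0,1,0,0,0],[8,0,0,0,0,0,0]]'
python3 -m crank '[[2,0,0,0,0,0,0],[1,0,0,0,0,0,0],[0,0,0,0,0,0,0],[0,0,0,0,0,0,0],[0,0,0,0,0,0,0],[0,0,0,0,0,0,0],[0,0,0,0,0,0,0],[0,0,0,-2,0,0,0],[0,0,0,-4,0,0,0],[0,0,0,-4,0,0,0],[0,0,0,-2,0,0,0],[0,0,0,0,0,0,0]]'
python3 - <<'E'
from h import *
st()
robot.grab_frame('wrist');pp('wrist',['gauge_grip','gauge_tip'])
robot.grab_frame('side');pp('side',['gauge_grip','gauge_tip'])
robot.grab_frame('scene');pp('scene',['gauge_grip','gauge_tip'])
E
```

```text
clock: 5.25
position: [0.4089, 0.2173, 0.0167]
tcp_rot: [3.141, 0.002, 0.418]
ft_force: [0.1, 0.0, 1.2]
grip_width: 0.08
grip_force: 0.0
clock: 6.45
position: [0.4108, 0.2189, 0.1401]
tcp_rot: [3.141, -0.006, 0.418]
ft_force: [0.2, 0.4, -0.9]
grip_width: 0.0216
grip_force: 30.0
{'clock': 6.45, 'position': [0.4108, 0.2189, 0.1401], 'tcp_rot': [3.1412, -0.006, 0.4181], 'ft_force': [0.1553, 0.4125, -0.8885], 'grip_width': 0.0216, 'grip_force': 29.968, 'qpos': [-0.0235, 0.3115, -0.6561, 2.0888, 0.2624, 0.8146, -1.9898]}
wrist gauge_grip [([0.4128, 0.2212, 0.1171], 0.74)]
wrist gauge_tip []
side gauge_grip [([0.4098, 0.2184, 0.1138], 0.86)]
side gauge_tip [([0.5883, 0.2982, 0.0934], 0.62), ([0.7179, -0.0514, 0.2016], 0.54)]
scene gauge_grip [([0.409, 0.2192, 0.1166], 0.52)]
scene gauge_tip [([0.584, 0.2948, 0.0954], 0.56)]
```

The networks put the gauge 27 mm lower in the fingers than it should be. I'll look before moving on.

```bash
python3 - <<'E'
from h import *
im=robot.grab_frame('side')
u,v=map(int,proj('side',[.45,.23,.13]));a=cv2.resize(im[v-50:v+50,u-65:u+65],(780,600),interpolation=cv2.INTER_CUBIC)
for P in([.4108,.2189,.129],[.4108,.2189,.148],[.4108,.2189,.14]):
    x,y=proj('side',P);cv2.circle(a,(int((x-u+65)*6),int((y-v+50)*6)),4,(0,0,255),1)
cv2.imwrite('pics/g.png',a)
E
```

```text
(no output)
```

View pics/g.png

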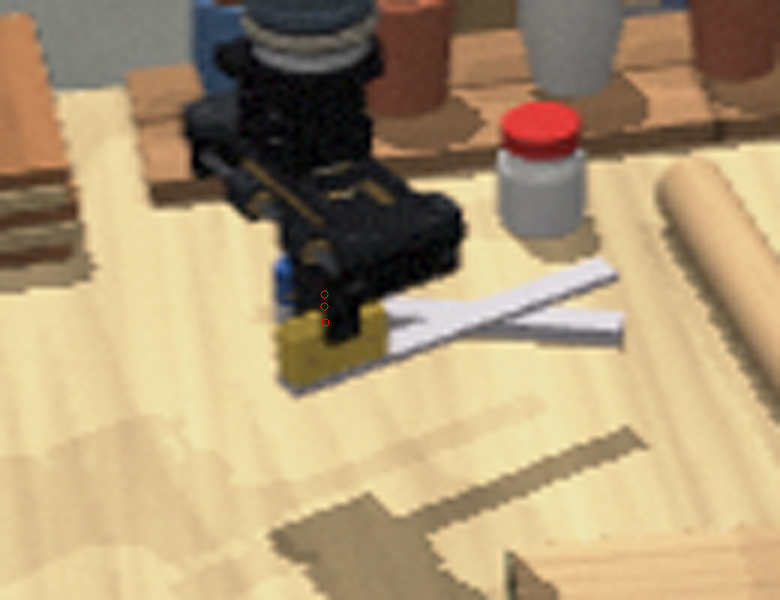

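The side view confirms it. The pads (tip near (340,340)) hold only the top of the yellow block, because the fingers were still closing when I lifted. I'll set it down where it was and grip again deeper, allowing more closing time.

```bash
python3 -m crank '[[0,0,0,4,0,0,0],[0,0,0,4,0,0,0],[0,0,0,1,0,0,0],[0,0,0,0,0,0,0],[0,0,0,0,0,0,0]]'
python3 -m crank '[[0,0,0,0.3,0,0,0],[0,0,0,0,0,0,0],[5,0,0,0,0,0,0],[5,0,0,0,0,0,0],[5,0,0,0,0,0,0],[5,0,0,0,0,0,0],[5,0,0,0,0,0,0]]'
python3 - <<'E'
from h import *
robot.grab_frame('wrist');pp('wrist',['gauge_grip','gauge_tip'])
robot.grab_frame('side');pp('side',['gauge_grip','gauge_tip'])
E
```

```text
clock: 7.45
position: [0.41, 0.2187, 0.0486]
tcp_rot: [-3.141, -0.002, 0.419]
ft_force: [0.9, -1.0, -1.4]
grip_width: 0.0217
grip_force: 30.0
clock: 8.15
position: [0.4093, 0.2179, 0.0446]
tcp_rot: [3.142, -0.0, 0.418]
ft_force: [0.3, 0.4, -0.3]
grip_width: 0.0482
grip_force: 0.0
wrist gauge_grip [([0.4109, 0.2182, 0.0195], 0.67)]
wrist gauge_tip []
side gauge_grip [([0.4115, 0.2208, 0.0188], 0.88)]
side gauge_tip [([0.5883, 0.2972, 0.0032], 0.85), ([0.3133, -0.3707, -0.001], 0.44)]
```

```bash
python3 -m crank '[[5,0.2,0,1.4,0,0,0],[5,0,0,1.3,0,0,0],[5,0,0,0,0,0,0],[1.5,0,0,0,0,0,0],[0,0,0,0,0,0,0],[0,0,0,0,0,0,0],[0,0,0,0,0,0,0],[0,0,0,0,0,0,0],[0,0,0,0,0,0,0],[0,0,0,0,0,0,0]]'

```

```text
clock: 9.45
position: [0.4112, 0.2187, 0.0178]
tcp_rot: [3.141, -0.0, 0.418]
ft_force: [-0.8, -0.7, 3.2]
grip_width: 0.0218
grip_force: 30.0
```

```bash
python3 -m crank '[[0,0,0,-2,0,0,0],[0,0,0,-3,0,0,0],[0,0,0,-3,0,0,0.8],[0,0,0,-2,0,0,0.8],[0,0,0,0,0,0,0.8],[0,0,0,0,0,0,0.9],[0,0,0,0,0,0,0]]'
python3 -m crank '[[0,0.9,4,0,0,0,0],[0,0.9,4.3,0,0,0,0],[0,0.9,4.3,0,0,0,0],[0,0.9,4.3,0,0,0,0],[0,0.9,4.3,0,0,0,0],[0,0.9,4,0,0,0,0],[0,0,0,0,0,0,0],[0,0,0,0,0,0,0]]'
python3 - <<'E'
from h import *
st()
robot.grab_frame('wrist');pp('wrist',['gauge_grip','gauge_tip','nip','bed_top'])
robot.grab_frame('scene');pp('scene',['gauge_grip','gauge_tip'])
im=robot.grab_frame('side');pp('side',['gauge_grip','gauge_tip','nip','bed_top'])
cv2.imwrite('pics/s2.png',cv2.resize(im[150:310,230:440],(788,600),interpolation=cv2.INTER_CUBIC))
E
```

```text
clock: 10.15
position: [0.4108, 0.2184, 0.1175]
tcp_rot: [3.141, -0.0, -0.042]
ft_force: [-0.4, 0.1, -1.3]
grip_width: 0.0216
grip_force: 30.0
clock: 10.95
position: [0.454, -0.0361, 0.1171]
tcp_rot: [-3.141, 0.001, -0.043]
ft_force: [-0.1, 0.1, -0.6]
grip_width: 0.0221
grip_force: 30.0
{'clock': 10.95, 'position': [0.454, -0.0361, 0.1171], 'tcp_rot': [-3.1413, 0.001, -0.0429], 'ft_force': [-0.1245, 0.1123, -0.6163], 'grip_width': 0.0221, 'grip_force': 29.9675, 'qpos': [0.3656, 0.3014, -0.4434, 2.1349, 0.1888, 0.7429, -1.8137]}
wrist gauge_grip [([0.4537, -0.0337, 0.1193], 0.62)]
wrist gauge_tip []
wrist nip []
wrist bed_top []
scene gauge_grip [([0.4551, -0.0329, 0.1181], 0.71)]
scene gauge_tip [([0.6464, -0.0422, 0.105], 0.9), ([0.3114, -0.3736, 0.0026], 0.23)]
side gauge_grip [([0.4543, -0.0339, 0.1188], 0.62)]
side gauge_tip [([0.6457, -0.0418, 0.1016], 0.76), ([0.6618, -0.0254, 0.2318], 0.22)]
side nip [([0.7192, -0.0462, 0.0599], 0.43)]
side bed_top [([0.7165, -0.0486, 0.0475], 0.55)]
```

View pics/s2.png

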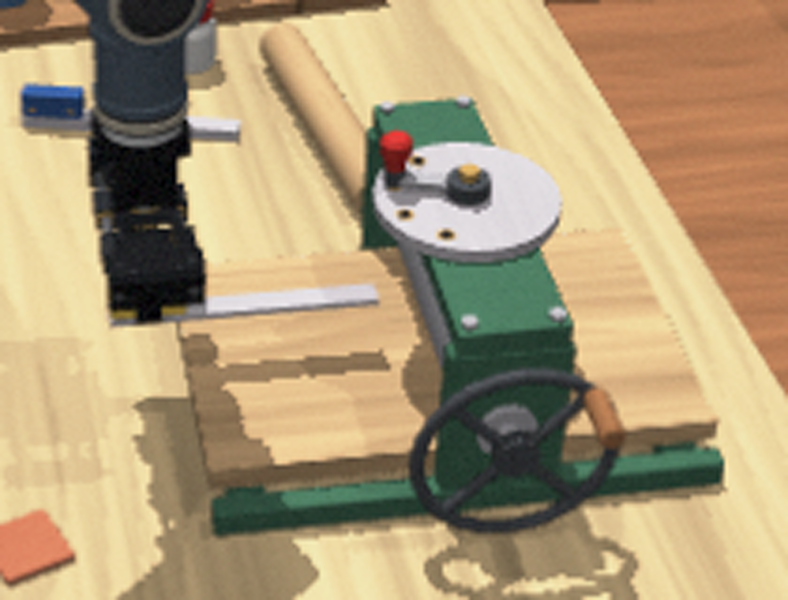

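The gauge is firmly held, level, in line with the bed and above it, with its tip at (375,292) and the grey roller ahead at (430,300). Lowering onto the bed by feel.

```bash
python3 -m crank '[[0,0,0,2,0,0,0],[0,0,0,2,0,0,0],[0,0,0,0.4,0,0,0],[0,0,0,0,0,0,0],[0,0,0,0,0,0,0]]'
for i in 1 2; do python3 -m crank '[[0,0,0,0.2,0,0,0],[0,0,0,0,0,0,0],[0,0,0,0,0,0,0]]'|grep -E "pos|rot|ft"; done
```

```text
clock: 12.1
position: [0.455, -0.0353, 0.0742]
tcp_rot: [-3.142, -0.001, -0.042]
ft_force: [0.8, 0.4, -1.2]
grip_width: 0.0219
grip_force: 30.0
position: [0.4545, -0.0354, 0.0719]
tcp_rot: [3.141, -0.001, -0.042]
ft_force: [-0.4, 0.5, -1.1]
position: [0.4543, -0.0354, 0.0695]
tcp_rot: [3.142, 0.0, -0.042]
ft_force: [-0.4, -0.4, -2.0]
```

```bash
for i in 1 2 3; do python3 -m crank '[[0,0,0,0.1,0,0,0],[0,0,0,0,0,0,0],[0,0,0,0,0,0,0]]'|grep -E "pos|ft"; done
```

```text
position: [0.4543, -0.0354, 0.0685]
ft_force: [0.5, -0.3, -1.9]
position: [0.4543, -0.0354, 0.0675]
ft_force: [0.3, -0.7, -1.6]
position: [0.4544, -0.0354, 0.0667]
ft_force: [-0.1, 0.3, 1.2]
```

```bash
python3 -m crank '[[0,0.8,0,0,0,0,0],[0,0.8,0,0,0,0,0],[0,0.8,0,0,0,0,0],[0,0.8,0,0,0,0,0],[0,0.8,0,0,0,0,0],[0,0,0,0,0,0,0]]'|grep -E "pos|ft"
for i in 1 2 3 4 5; do python3 -m crank '[[0,0.2,0,0,0,0,0],[0,0.2,0,0,0,0,0],[0,0,0,0,0,0,0]]'|grep -E "pos|ft"; done
```

```text
position: [0.4961, -0.037, 0.0667]
ft_force: [0.5, -0.6, 1.8]
position: [0.497, -0.0371, 0.0667]
ft_force: [-5.1, -0.3, 8.6]
position: [0.5014, -0.0373, 0.0667]
ft_force: [-3.2, 0.2, 6.8]
position: [0.5054, -0.0375, 0.0667]
ft_force: [-3.6, -0.3, 6.4]
position: [0.5095, -0.0377, 0.0668]
ft_force: [-3.9, 0.9, 6.6]
position: [0.5134, -0.0379, 0.0667]
ft_force: [-3.5, 0.2, 6.2]
```

```bash
python3 -m crank '[[0,0,0,-0.04,0,0,0],[0,0,0,0,0,0,0]]'|grep -E "pos|ft";for i in 1 2 3 4 5; do python3 -m crank '[[0,0.2,0,0,0,0,0],[0,0.0,0,0,0,0,0],[0,0,0,0,0,0,0]]'|grep -E "pos|ft"; done
```

```text
position: [0.5143, -0.038, 0.0667]
ft_force: [-0.7, -1.5, 0.2]
position: [0.5165, -0.038, 0.0668]
ft_force: [-0.4, 0.4, -1.7]
position: [0.5184, -0.0381, 0.0669]
ft_force: [-0.5, -0.5, -1.6]
position: [0.5204, -0.0382, 0.067]
ft_force: [-0.3, 0.3, -1.1]
position: [0.5224, -0.0382, 0.067]
ft_force: [0.1, -0.3, -0.7]
position: [0.5243, -0.0383, 0.0669]
ft_force: [0.2, 0.5, -1.2]
```

```bash
for i in 1 2 3 4 5 6; do python3 -m crank '[[0,0.25,0,0,0,0,0],[0,0.0,0,0,0,0,0],[0,0,0,0,0,0,0]]'|grep -E "pos|ft"; done
```

```text
position: [0.5269, -0.0384, 0.067]
ft_force: [1.1, 0.2, -0.9]
position: [0.5293, -0.0385, 0.0669]
ft_force: [-0.4, 0.5, -1.2]
position: [0.5319, -0.0386, 0.067]
ft_force: [-0.4, 0.3, -0.7]
position: [0.5343, -0.0387, 0.0669]
ft_force: [-0.3, 0.0, -1.1]
position: [0.5368, -0.0389, 0.067]
ft_force: [-0.3, 0.3, -1.3]
position: [0.5393, -0.039, 0.0669]
ft_force: [-0.8, 0.2, -1.6]
```

```bash
python3 - <<'E'
from h import *
for c in('wrist','scene','side'):
    robot.grab_frame(c);pp(c,['gauge_grip','gauge_tip','nip','pivot'])
E
python3 -m crank '[[0,0.4,0,0,0,0,0],[0,0.4,0,0,0,0,0],[0,0.4,0,0,0,0,0],[0,0,0,0,0,0,0]]'|grep -E "pos|ft";python3 -m crank '[[0,0.4,0,0,0,0,0],[0,0.4,0,0,0,0,0],[0,0.4,0,0,0,0,0],[0,0,0,0,0,0,0]]'|grep -E "pos|ft"
```

```text
wrist gauge_grip [([0.5419, -0.0419, 0.0672], 0.89)]
wrist gauge_tip []
wrist nip []
wrist pivot []
scene gauge_grip [([0.3121, -0.3765, -0.0006], 0.74), ([0.5422, -0.0375, 0.0721], 0.47)]
scene gauge_tip []
scene nip []
scene pivot []
side gauge_grip [([0.54, -0.0399, 0.0687], 0.82)]
side gauge_tip [([0.7309, -0.0441, 0.0513], 0.53)]
side nip [([0.718, -0.0486, 0.0578], 0.61), ([0.3127, -0.3723, 0.0006], 0.38)]
side pivot [([0.7166, -0.0493, 0.201], 0.79)]
position: [0.5522, -0.0395, 0.067]
ft_force: [-0.1, 0.0, -1.0]
position: [0.564, -0.04, 0.067]
ft_force: [0.5, -0.1, -1.4]
```

It went through without resistance: the tip is past the roller at about +38 mm, and there is no jam. The arm stays in its hole. Pushing the last 12 mm and releasing.

```bash
python3 -m crank '[[0,0.4,0,0,0,0,0],[0,0.4,0,0,0,0,0],[0,0.4,0,0,0,0,0],[0,0,0,0,0,0,0],[0,0,0,0.03,0,0,0],[0,0,0,0,0,0,0]]'|grep -E "pos|ft"
python3 -m crank '[[3,0,0,0,0,0,0],[4,0,0,0,0,0,0],[5,0,0,0,0,0,0],[5.5,0,0,0,0,0,0],[5.5,0,0,0,0,0,0],[5.5,0,0,0,0,0,0],[5.5,0,0,0,0,0,0],[5.5,0,0,0,0,0,0]]'
python3 - <<'E'
from h import *
for c in('wrist','side'):
    robot.grab_frame(c);pp(c,['gauge_grip','gauge_tip'])
E
```

```text
position: [0.5753, -0.0405, 0.0668]
ft_force: [0.2, 0.4, -1.1]
clock: 22.15
position: [0.5752, -0.0405, 0.0666]
tcp_rot: [3.142, -0.0, -0.042]
ft_force: [-0.2, 0.0, 0.3]
grip_width: 0.0547
grip_force: 0.0
wrist gauge_grip [([0.5771, -0.0411, 0.0685], 0.96)]
wrist gauge_tip []
side gauge_grip [([0.5741, -0.0388, 0.0686], 0.72)]
side gauge_tip []
```

```bash
python3 -m crank '[[5.5,-1.5,0,0,0,0,0],[5.5,-3,0,0,0,0,0],[5.5,-3,0,-1,0,0,0],[5.5,-1,0,-3,0,0,0],[5.5,0,0,-4,0,0,0],[5.5,0,0,-4,0,0,0],[5.5,0,0,-4,0,0,0],[5.5,0,0,0,0,0,0],[5.5,0,0,0,0,0,0]]'
python3 - <<'E'
from h import *
a=robot.grab_frame('scene');pp('scene',['gauge_grip','gauge_tip','plunger_knob','pivot'])
b=robot.grab_frame('side');pp('side',['gauge_grip','gauge_tip','plunger_knob','nip'])
cv2.imwrite('pics/f.png',np.vstack([cv2.resize(a[150:310,200:425],(675,300+0)),cv2.resize(b[150:300,210:435],(675,300))]))
E
```

```text
clock: 23.35
position: [0.4905, -0.037, 0.2274]
tcp_rot: [3.141, -0.002, -0.043]
ft_force: [-0.7, -0.9, -0.1]
grip_width: 0.0551
grip_force: 0.0
scene gauge_grip [([0.5781, -0.0399, 0.0713], 0.6)]
scene gauge_tip [([0.7668, -0.0472, 0.0533], 0.8)]
scene plunger_knob [([0.6664, -0.0276, 0.2315], 0.52)]
scene pivot [([0.7146, -0.0426, 0.1984], 0.94)]
side gauge_grip [([0.5748, -0.0413, 0.0693], 0.74), ([0.6642, -0.0285, 0.2336], 0.25)]
side gauge_tip []
side plunger_knob [([0.6643, -0.0271, 0.2319], 0.58)]
side nip [([0.7196, -0.047, 0.0554], 0.73)]
```

View pics/f.png

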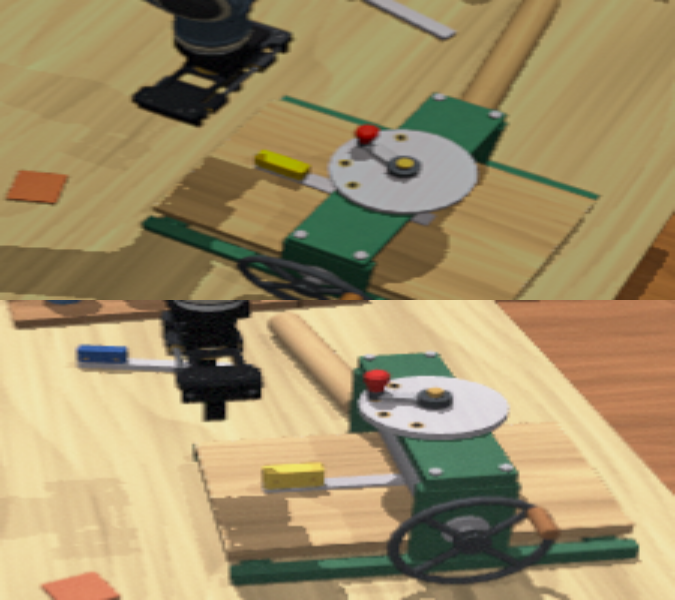

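The yellow gauge lies flat under the roller, grip at (282,163) and tip just showing behind the crosshead at (425,217). The knob is unmoved and the robot is clear, so I'm handing in.

```bash
python3 -c "from plant import robot; print(robot.close_job())"
```

```text
the job is handed in; nothing more can be done
None
```

I handed the job in after 23 s (no verdict came back): the 6 mm gauge went through at the starting hole without jamming, so I left the arm and plunger alone, and the gauge lies flat under the roller with its tip about 49 mm past, just showing behind the crosshead.

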